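# Stock the round condiment tray in order

## Robot

A 7-joint arm with a two-finger parallel gripper is mounted at the origin on the work surface. World frame = base frame: x ahead of the robot, y to its left, z up, the work surface at z = 0. Lengths are in m, angles in rad, forces in N, time in s.
With the tool pointing down it reaches from about 0.425 to 0.875 m from the base axis. Payload 8.4 kg.
Tool frame: the origin (TCP) lies between the finger pads; the fingertips stand 25 mm ahead of it and the grasp point (between the pads) lies 6 mm ahead of it; z points along the fingers, y is the direction in which the jaws open and shut (so a half turn about z gives the same grasp; the last joint's range is limited). The gripper opens to 87 mm and grips with 3 to 60 N. Pads are 19 mm wide; open, the fingers measure 117 mm over their backs; the gripper's body (75 mm by 190 mm) begins 51 mm behind the grasp point.
Start: joints at [1.136, 0.333, 0.04, 1.465, -0.013, 1.343, -0.059], TCP at [0.214, -0.614, 0.248] pointing down, gripper open.
Joint ranges: [-2.58, 2.58], [-0.38, 2.09], [-1.3, 1.39], [0.25, 2.4], [-1.5, 4.64], [0.08, 2.09], [-2.65, 2.65]. Speed limits (rad/s): [2.22, 2.22, 2.79, 2.79, 3.14, 3.14, 3.14].

## Interface

Orientations are given as a unit quaternion [w, x, y, z].
In Python, from rig import sensors, viewer, workorder gives the robot as it stands.
- The arm moves only by the tool step_arm, never from a script. Its argument "increments" is a list that holds one entry, the list of rows, each a list of 7 numbers: the shift along the world's x, y, z in m, then the turn, a rotation vector about the world's x, y, z in rad, then the gripper command: -1 is fully open, 1 is shut, values between are in proportion. In form: [[[x, y, z, rx, ry, rz, hand], ...]]. A call has 1 to 20 rows; each row shifts and turns the pose as measured when the row begins; what a row does not reach is not made up. A row lasts 1/12 s, in which the tool goes at most 41.7 mm and 7.16 degrees, less where a joint would pass 70% of its speed; a pose out of reach is approached as far as the arm can. A call with a gripper value outside its range is refused whole. The fingers move at their own pace and stop on an object; "force" is the grip in N (left out, the last holds). Time passes only in rows, so rows that do not move let the fingers close. It gives the time, the measured TCP pose, the force and the opening at its end, in the units of the state.
- sensors.state(): the state, without advancing time (a new reading comes with each control period).
- viewer.get_image(name): name is "scene" or "top" or "wrist"; returns (picture, depth): 480x640x3 uint8, blue, green, red; 480x640 float32, m along the optical axis (not along the pixel's ray), 0 where there is no reading.
- viewer.camera_params(name): a dict with "mtx" (3x3 intrinsics, pixels), "eye" and "attitude" of the camera in the world. Camera axes: x right, y up, looking along -z (the intrinsics and any distortion apply to the point x, -y, -z); pixel columns grow to the right and rows downward; lengths in m; the calibration is good to about 2 mm. A picture is of the moment at which its call begins: read the wrist's pose just before it. camera_params takes no time and is no camera call; for the wrist camera it gives the pose at the moment of the call.
- workorder.hand_in(): hands the job in, once; it reports no verdict.
The state is a dict: "t": time; "joint_positions": joint angles; "qvel": joint speeds; "joint_torque": joint torques, N m; "position": TCP position; "eef_rot": TCP orientation; "force": force on the tool from outside, world axes, zero at the start; "wrist_torque": the same for the moment, N m; "opening": finger opening in m.
Only numpy, scipy, OpenCV 4.12 (cv2) and the standard library are available. Lean on these libraries where they do the work, as an engineer would, in place of code of your own. Each camera call takes 0.05 s, during which the arm holds its last target. There are 200 camera calls.

## Task

Stock the round wooden tray in order, counting its pockets clockwise (seen from above) from the one at the projecting tab: first stand the short spice tin in pocket 1, then the tall tin in pocket 2, and last nest the loose white cup inside the matching cup that stands in pocket 3. Set each one down upright and fully home, without letting it drop, and leave everything else where it is.

Things in the scene. Friction and masses are not known exactly. Their poses are not given: they have to be found in the camera images.
- tray: Round wooden tray, 270 mm across, 10 mm thick, fixed, any yaw. Origin: centre of its underside; +x points to the tab (44 mm wide, 43 mm past the rim) at pocket 1; 2 to 5 follow clockwise from above, 72 degrees apart, on a circle of radius 85 mm. Each pocket is a collar, 52 mm inside, 62 mm outside, 22 mm high, with 1 to 5 studs on the rim for its number. 3 holds cup_set, 4 a shaker, 5 is empty
- pocket1 (a point): Pocket 1: centre of its floor, 10 mm above the counter; the mouth of the pocket is 22 mm higher. Axes as the tray's, z up.
- pocket2 (a point): Pocket 2: centre of its floor, 10 mm above the counter; the mouth of the pocket is 22 mm higher. Axes as the tray's, z up.
- pocket3 (a point): Pocket 3: centre of its floor, 10 mm above the counter; the mouth of the pocket is 22 mm higher. Axes as the tray's, z up.
- pocket4 (a point): Pocket 4: centre of its floor, 10 mm above the counter; the mouth of the pocket is 22 mm higher. Axes as the tray's, z up.
- pocket5 (a point): Pocket 5: centre of its floor, 10 mm above the counter; the mouth of the pocket is 22 mm higher. Axes as the tray's, z up.
- tin_short: Short spice tin: plain upright steel cylinder with a wooden lid of the same diameter (fixed on), 46 mm diameter, 66 mm high, about 0.14 kg. Origin: centre of its underside, z up its axis. It stands on the counter and changes places with the tall tin and the loose cup.
- tin_tall: Tall spice tin: like the short one, 46 mm diameter but 95 mm high. Origin: centre of its underside, z up its axis.
- cup_loose: Loose white cup, upright, no handle: tapers straight from a 38 mm foot to a 64 mm rim, 60 mm high, wall 2.5 mm, inner floor 22 mm above its underside, 0.15 kg. Origin: centre of its underside, z up. Nested, it rests on its twin's inner floor, 22 mm higher than the twin, so its top 22 mm stays above the twin's rim: grip it there. It swaps places with the tins
- cup_set: The matching cup, identical, loose, already standing in pocket 3 on the pocket's floor (about 2 mm of play sideways). Origin: centre of its underside, 10 mm above the counter; its rim is 70 mm above the counter.
- shaker: Bystander: white ceramic shaker standing in pocket 4, 42 mm diameter, 78 mm high. Origin: centre of its underside.
- mug: Bystander: white mug with a handle, 76 mm diameter, 85 mm high. Origin: centre of its underside.
- bowl: Bystander: white bowl, 110 mm diameter, 45 mm high. Origin: centre of its underside.
- spoon: Bystander: steel spoon lying flat on the counter. Origin: on its underside, about the middle; x along it.
- oil: Bystander: green glass oil bottle, 60 mm diameter, 190 mm high. Origin: centre of its underside.
- mill: Bystander: dark wooden pepper mill, 56 mm diameter, 138 mm high. Origin: centre of its underside.
- plate: Bystander: white plate, 150 mm diameter, 20 mm high. Origin: centre of its underside.
There are look-alikes about, which are no part of the job. Leave any red look-alike of the cup_set alone. Leave any orange look-alike of the cup_loose alone.

How it is judged:
By the outcome, as a careful person would: the job done as asked, in the order asked, and still so for the second after the job is handed in, with the robot touching nothing.
It also fails if it takes over 72 s, if anything falls off the work surface, if the arm or the gripper's body presses on something with over 40 N, if the wrist force passes 120 N, or if a joint passes its speed limit or range.

## Working session

There is one attempt and no reset: what is moved stays moved. The work goes in short steps, Python scripts to look and compute and a tool call to move; the robot and the scene stay as the last step left them, time stands still between calls to the robot, and variables do not carry over. Pictures are saved under pics/ and viewed, on a budget of 10 in all, crops included, one or two more only if the job needs it, and the job is handed in when it is done.

Besides the shell and the picture viewer there is one more tool, called after ">>>" as name(argument=value, ...), one argument or row to a line, values as JSON. step_arm: Moves the arm, as the interface text tells. Its arguments: {"type":"object","properties":{"increments":{"type":"array","items":{"type":"array","items":{"type":"array","items":{"type":"number"}}}},"force":{"type":"number"}},"required":["increments"]}

```bash
ls; mkdir -p pics; cat > h.py <<'E'
import numpy as np, cv2
from scipy.spatial.transform import Rotation as R
from rig import sensors, viewer, workorder
def grab(name):
    p=viewer.camera_params(name); im,d=viewer.get_image(name)
    return im,d,p
def rot(a):
    a=np.array(a,float)
    return a if a.shape==(3,3) else R.from_quat(a,scalar_first=True).as_matrix()
def world(d,p):
    K=np.array(p['mtx']); v,u=np.mgrid[0:d.shape[0],0:d.shape[1]]
    c=np.dstack([(u-K[0,2])/K[0,0]*d,-(v-K[1,2])/K[1,1]*d,-d])
    W=c@rot(p['attitude']).T+np.array(p['eye']); W[d<=0]=np.nan
    return W
def save(n):
    im,d,p=grab(n); k=n
    np.savez(f'{n}.npz',im=im,d=d,W=world(d,p)); return im,d,p
E
python3 - <<'E'
from h import *
print(sensors.state())
for n in('scene','top'):
    im,d,p=save(n); cv2.imwrite(f'pics/{n}0.png',im); print(n,p,(d>0).mean())
E
```

```text
pics
{'t': 0.0, 'joint_positions': array([ 1.13578539,  0.33388508,  0.03989962,  1.4662688 , -0.01341059,
        1.34329201, -0.05853504]), 'qvel': array([ 1.25603487e-03, -2.56621433e-04,  1.43276500e-04, -7.91148035e-04,
       -5.61568040e-05,  8.77235440e-04,  3.07682417e-04]), 'joint_torque': array([ 7.05732673e-04, -6.56360507e+01,  1.33567762e+00, -4.03810573e+01,
       -5.97101287e-02,  4.49777988e-02,  2.02865085e-04]), 'position': array([ 0.21402058, -0.613304  ,  0.24667749]), 'eef_rot': array([-7.71789613e-04,  9.85943255e-01,  1.67078629e-01, -1.84174246e-04]), 'force': array([-0.50544246,  0.12664681, -0.43309516]), 'wrist_torque': array([-0.02891424, -0.00493545,  0.03091723]), 'opening': 0.08704685648693365}
scene {'mtx': array([[494.15046084,   0.        , 312.50134544],
       [  0.        , 494.15046084, 253.81109066],
       [  0.        ,   0.        ,   1.        ]]), 'eye': array([1.187686  , 0.4346637 , 0.87876924]), 'attitude': array([0.43278756, 0.16372995, 0.30729629, 0.83153859])} 0.9959309895833334
top {'mtx': array([[613.85303903,   0.        , 318.45047901],
       [  0.        , 613.85303903, 243.32427425],
       [  0.        ,   0.        ,   1.        ]]), 'eye': array([0.34046479, 0.03302057, 1.30721693]), 'attitude': array([ 0.7134735 ,  0.06859739, -0.06719502, -0.69407117])} 0.9961002604166667
```

View pics/scene0.png

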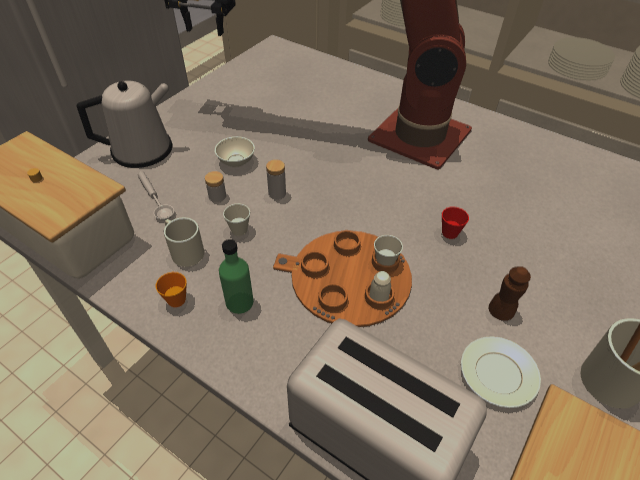

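View pics/top0.png

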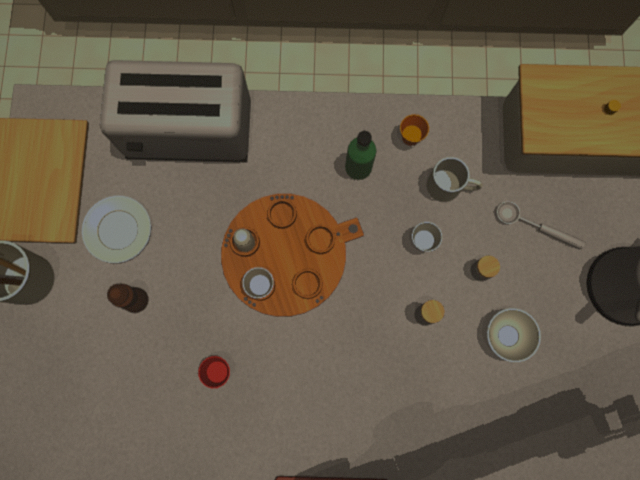

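The top picture shows the tray at about (284,255) with its tab to the right at (350,230). Clockwise from the tab, pocket 1 is (320,240), 2 is (307,284), 3 is (258,283) with the white cup, 4 is (243,240) with the shaker and 5 is (282,213).

Possible mix-ups, as top pixels:
- **Short tin:** (487,267) or (432,312).
- **Loose cup:** white (426,238), with the orange cup (414,130), mug (451,180) and red cup (214,372) as look-alikes.
- **cup_set:** (258,283), not the red one.

Next I measure heights and axes from depth.

```bash
python3 - <<'E'
from h import *
z=np.load('top.npz'); W=z['W']; s=np.load('scene.npz')['W']
P=np.vstack([W.reshape(-1,3)]); S=s.reshape(-1,3)
print('table z',np.nanmedian(W[330:400,250:400,2]),np.nanmedian(s[190:220,320:360,2]))
def circ(pts):
    A=np.c_[2*pts[:,:2],np.ones(len(pts))]; x=np.linalg.lstsq(A,(pts[:,:2]**2).sum(1),rcond=None)[0]
    return x[:2],np.sqrt(x[2]+x[0]**2+x[1]**2)
def obj(n,u,v,r=22):
    c=W[v-3:v+4,u-3:u+4].reshape(-1,3); c=np.nanmedian(c,0)
    out=[]
    for Q,t in((P,'top'),(S,'scene')):
        q=Q[(np.hypot(*(Q[:,:2]-c[:2]).T)<.05)]; zt=np.nanpercentile(q[q[:,2]>.02,2],98)
        k=q[np.abs(q[:,2]-zt)<.004]
        h=cv2.minEnclosingCircle(k[:,:2].astype(np.float32))
        out.append((t,round(float(zt),4),np.round(h[0],4),round(h[1],4),len(k)))
    print(n,np.round(c,3),out)
for n,u,v in(('short',487,267),('tall',432,312),('cupL',426,238),('cupS',258,283),('shaker',243,240),('bowl',513,335),('mug',449,178),('oil',362,155)): obj(n,u,v)
# collars: z ~ .032
for n,u,v in(('p1',320,240),('p2',307,284),('p5',282,213)):
    c=np.nanmedian(W[v-3:v+4,u-3:u+4].reshape(-1,3),0)
    for Q in(P,S):
        q=Q[(np.hypot(*(Q[:,:2]-c[:2]).T)<.037)&(Q[:,2]>.026)&(Q[:,2]<.037)]
        h=cv2.minEnclosingCircle(q[:,:2].astype(np.float32)); print(n,c.round(4),np.round(h[0],4),round(h[1],4),circ(q),len(q),np.nanmedian(q[:,2]))
im=z['im']; cv2.imwrite('pics/c0.png',cv2.resize(im[180:350,215:525],None,fx=2.5,fy=2.5,interpolation=2))
E
```

```text
table z -0.0008142203054551933 0.0016664821781589012
short [ 0.543 -0.307  0.065] [('top', 0.0698, array([ 0.5444, -0.3098]), 0.0227, 148), ('scene', 0.0701, array([ 0.5459, -0.3085]), 0.0239, 152)]
tall [ 0.445 -0.189  0.094] [('top', 0.0991, array([ 0.4469, -0.1893]), 0.0227, 161), ('scene', 0.0992, array([ 0.4475, -0.1867]), 0.0256, 152)]
cupL [ 0.609 -0.191  0.021] [('top', 0.0619, array([ 0.6044, -0.1858]), 0.0319, 91), ('scene', 0.0627, array([ 0.6044, -0.1847]), 0.0339, 91)]
cupS [0.501 0.163 0.031] [('top', 0.0715, array([0.4975, 0.1602]), 0.0318, 97), ('scene', 0.0722, array([0.4966, 0.1615]), 0.0333, 126)]
shaker [0.581 0.192 0.084] [('top', 0.088, array([0.5892, 0.1976]), 0.0143, 84), ('scene', 0.0897, array([0.5925, 0.1988]), 0.0143, 91)]
bowl [ 0.409 -0.375  0.004] [('top', 0.0469, array([ 0.409 , -0.3763]), 0.0498, 123), ('scene', 0.048, array([ 0.4092, -0.3752]), 0.0497, 65)]
mug [ 0.749 -0.245  0.005] [('top', 0.0878, array([ 0.7334, -0.2326]), 0.0376, 86), ('scene', 0.0872, array([ 0.7341, -0.2323]), 0.0402, 128)]
oil [ 0.751 -0.044  0.135] [('top', 0.1916, array([ 0
[... 239 characters left out ...]
6008 0.036  0.0088] [0.6011 0.0366] 0.0318 (array([0.60129323, 0.03747723]), np.float64(0.02837698389344181)) 231 0.03185605323127316
p2 [0.5046 0.061  0.009 ] [0.5035 0.0604] 0.0311 (array([0.50348876, 0.06034099]), np.float64(0.028326260501843243)) 202 0.030493834226397842
p2 [0.5046 0.061  0.009 ] [0.5038 0.0624] 0.0327 (array([0.50473666, 0.06228154]), np.float64(0.028401658041026318)) 212 0.031811969738878065
p5 [0.658  0.1204 0.0093] [0.6534 0.1197] 0.0312 (array([0.65335148, 0.1196142 ]), np.float64(0.028201156904235428)) 194 0.03040777452254384
p5 [0.658  0.1204 0.0093] [0.6547 0.1206] 0.0324 (array([0.65490423, 0.12180111]), np.float64(0.028228522661789452)) 247 0.032296415684910706
```

View pics/c0.png

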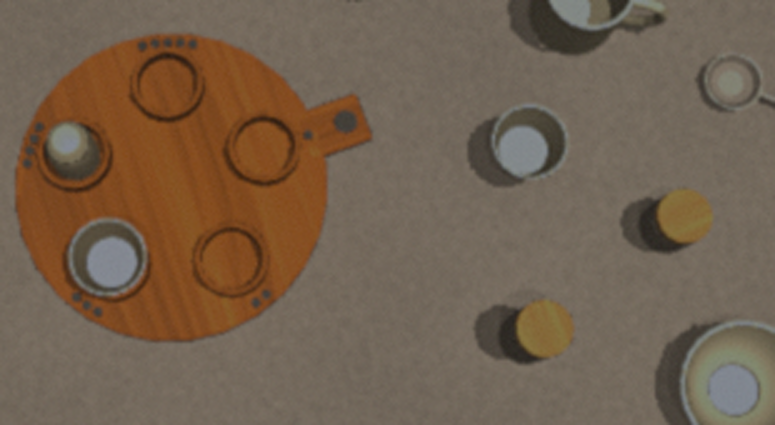

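The crop confirms the stud counts: one at the tab pocket, two at the lower right and three at the white cup. The lid heights identify the short tin at (0.545,-0.309) and the tall one at (0.447,-0.188). I set out for the short tin, moving in +y first to clear the kettle.

>>> step_arm(
  increments=[
    [[0,0.036,0,0,0,0,-1],[0,0.036,0,0,0,0,-1],[0,0.036,0,0,0,0,-1],[0.01,0.036,0,0,0,0,-1],[0.02,0.033,0,0,0,0,-1],[0.03,0.025,0,0,0,0,-1],[0.03,0.025,0,0,0,0,-1],[0.03,0.02,0,0,0,0,-1],[0.035,0.015,0,0,0,0,-1],[0.035,0.015,0,0,0,0,-1],[0.035,0.01,0,0,0,0,-1],[0.035,0.01,0,0,0,0,-1]],
  ],
)

```text
t: 1.1
position: [0.4703, -0.3025, 0.2406]
eef_rot: [-0.003, 0.987, 0.159, -0.004]
force: [0.6, -1.3, 0.5]
opening: 0.0866
```

>>> step_arm(
  increments=[
    [[0.03,-0.003,0,0,0,0,-1],[0.025,-0.002,0,0,0,0,-1],[0.01,0,0,0,0,0,-1],[0,0,0,0,0,0,-1]],
  ],
)

```text
t: 1.43
position: [0.5454, -0.2997, 0.2381]
eef_rot: [-0.006, 0.986, 0.165, -0.003]
force: [-1.1, -0.0, -0.8]
opening: 0.0873
```

```bash
cat >> h.py <<'E'
def fit(W,c,zlo,zhi,rad):
    """enclosing circle of points of height zlo..zhi within rad of c"""
    Q=W.reshape(-1,3); q=Q[(np.hypot(*(Q[:,:2]-c).T)<rad)&(Q[:,2]>zlo)&(Q[:,2]<zhi)]
    if len(q)<5: return 'few',len(q)
    h=cv2.minEnclosingCircle(q[:,:2].astype(np.float32)); return np.round(h[0],4),round(h[1],4),len(q),round(float(np.median(q[:,2])),4)
def cmd(): 
    s=sensors.state(); print('t',round(s['t'],2),'pos',s['position'].round(4),'op',round(s['opening'],4),'F',s['force'].round(1)); return s
E
python3 - <<'E'
from h import *
s=cmd(); im,d,p=save('wrist'); cv2.imwrite('pics/w1.png',im)
W=np.load('wrist.npz')['W']; print(p['eye'],(d>0).mean())
print('short',fit(W,(.5452,-.3092),.06,.075,.05)); print('tall',fit(W,(.447,-.188),.085,.105,.05)); print('cup',fit(W,(.6044,-.1853),.055,.07,.05))
E
```

```text
t 1.43 pos [ 0.5454 -0.2997  0.2381] op 0.0873 F [-1.1 -0.  -0.8]
[ 0.61078809 -0.28030048  0.3752432 ] 0.9543912760416666
short (array([ 0.5456, -0.311 ]), 0.023, 1901, 0.0663)
tall (array([ 0.454 , -0.1895]), 0.0212, 1092, 0.095)
cup (array([ 0.6053, -0.1857]), 0.0318, 995, 0.0596)
```

View pics/w1.png

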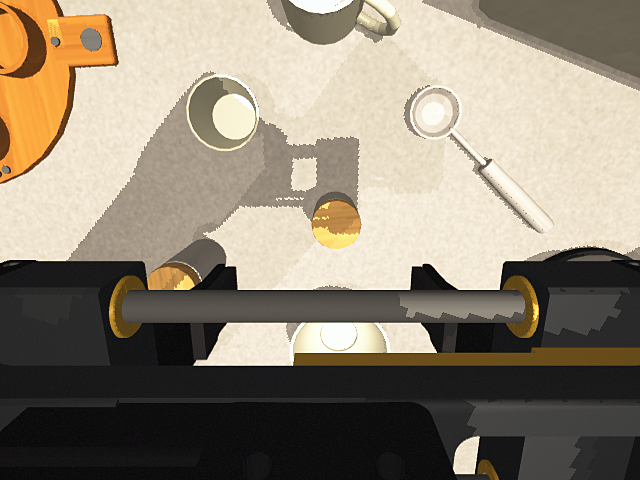

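The wrist view shows the short tin's lid at (336,222), between the fingers' line and the loose cup at (223,112), with radius and height as specified. I descend on it.

```bash
cat >> h.py <<'E'
def to(x,y,z,q0=(0,.986,.1668,0)):
    s=sensors.state(); q=np.array(q0)/np.linalg.norm(q0)
    r=(R.from_quat(q,scalar_first=True)*R.from_quat(s['eef_rot'],scalar_first=True).inv()).as_rotvec()
    print('t',round(s['t'],2),'go',(np.array([x,y,z])-s['position']).round(4),'turn',r.round(4),'op',round(s['opening'],4),'F',s['force'].round(1))
E
python3 -c "
from h import *
to(.5456,-.311,.056)"
```

```text
t 1.48 go [ 0.0012 -0.0113 -0.182 ] turn [-0.0105 -0.0094  0.0047] op 0.0872 F [ 0.3 -0.   0.2]
```

>>> step_arm(
  increments=[
    [[0.001,-0.006,-0.01,-0.005,-0.005,0,-1],[0,-0.005,-0.02,-0.005,-0.004,0.004,-1],[0,0,-0.03,0,0,0,-1],[0,0,-0.03,0,0,0,-1],[0,0,-0.03,0,0,0,-1],[0,0,-0.025,0,0,0,-1],[0,0,-0.015,0,0,0,-1],[0,0,-0.005,0,0,0,-1],[0,0,0,0,0,0,-1]],
  ],
)

```text
t: 2.23
position: [0.5321, -0.3191, 0.0637]
eef_rot: [0.003, 0.987, 0.161, -0.001]
force: [-0.4, -0.0, -0.4]
opening: 0.0871
```

```bash
python3 -c "
from h import *
to(.5456,-.311,.056)"
```

```text
t 2.23 go [ 0.0135  0.0081 -0.0077] turn [ 0.0072 -0.0016  0.0112] op 0.0871 F [-0.4 -0.  -0.4]
```

>>> step_arm(
  increments=[
    [[0.007,0.004,0,0.007,0,0.01,-1],[0.006,0.004,-0.004,0,0,0,-1],[0,0,-0.003,0,0,0,-1],[0,0,0,0,0,0,-1]],
  ],
)

```text
t: 2.57
position: [0.5464, -0.3125, 0.0595]
eef_rot: [0.001, 0.986, 0.166, 0.001]
force: [-1.2, -0.3, -0.3]
opening: 0.0871
```

```bash
python3 -c "
from h import *
to(.5456,-.311,.056)"
```

```text
t 2.57 go [-0.0008  0.0015 -0.0035] turn [0.0024 0.0021 0.0025] op 0.0871 F [-1.2 -0.3 -0.3]
```

>>> step_arm(
  increments=[
    [[-0.001,0.001,0,0,0,0,1],[0,0,0,0,0,0,1],[0,0,0,0,0,0,1],[0,0,0,0,0,0,1],[0,0,0,0,0,0,1],[0,0,0,0,0,0,1]],
  ],
  force=20,
)

```text
t: 3.07
position: [0.5472, -0.3116, 0.0621]
eef_rot: [0.003, 0.986, 0.166, 0.002]
force: [-0.2, 0.7, -0.1]
opening: 0.0549
```

>>> step_arm(
  increments=[
    [[0,0,-0.002,0,0,0,1],[0,0,0,0,0,0,1],[0,0,0,0,0,0,1],[0,0,0,0,0,0,1]],
  ],
)

```text
t: 3.4
position: [0.5471, -0.3116, 0.06]
eef_rot: [0.003, 0.986, 0.166, 0.002]
force: [-0.5, 0.4, 1.6]
opening: 0.0458
```

```bash
python3 -c "
from h import *
to(.5472,-.3116,.056)"
```

```text
t 3.4 go [ 0.0001 -0.     -0.004 ] turn [0.0043 0.0057 0.0015] op 0.0458 F [-0.5  0.4  1.6]
```

Gripped at 46 mm, matching the tin's diameter. I lift and carry it over the cup to pocket 1.

>>> step_arm(
  increments=[
    [[0,0,0.015,0,0,0,1],[0,0,0.03,0,0,0,1],[0,0,0.035,0,0,0,1],[0,0,0.035,0,0,0,1],[0,0.01,0.02,0,0,0,1],[0,0.03,0,0,0,0,1],[0.005,0.035,0,0,0,0,1],[0.005,0.035,0,0,0,0,1],[0.005,0.035,0,0,0,0,1],[0.005,0.035,0,0,0,0,1],[0.005,0.035,0,0,0,0,1],[0.005,0.035,0,0,0,0,1],[0.005,0.035,0,0,0,0,1],[0,0.015,0,0,0,0,1],[0,0,0,0,0,0,1]],
  ],
)

```text
t: 4.65
position: [0.5746, -0.0007, 0.1982]
eef_rot: [0.002, 0.987, 0.162, -0.0]
force: [-0.7, 0.8, -0.9]
opening: 0.0456
```

```bash
python3 - <<'E'
from h import *
to(.6007,.0364,.13)
im,d,p=save('wrist'); W=np.load('wrist.npz')['W']; cv2.imwrite('pics/w2.png',im); T=sensors.state()['position'];print(T)
for n,c,in(('p1',(.6007,.0364)),('p2',(.5041,.0613)),('p5',(.654,.1207))): print(n,fit(W,c,.024,.04,.037))
print('cupS',fit(W,(.497,.1608),.06,.08,.05))
Q=W.reshape(-1,3); k=np.hypot(*(Q[:,:2]-T[:2]).T)<.05; print('above tray',np.nanmin(Q[k,2]))
E
```

```text
t 4.65 go [ 0.0261  0.0371 -0.0682] turn [0.0036 0.0006 0.0101] op 0.0456 F [-0.7  0.8 -0.9]
[ 0.57461583 -0.00198866  0.19813057]
p1 (array([0.6016, 0.0353]), 0.0309, 1294, 0.0319)
p2 (array([0.5142, 0.0617]), 0.0291, 519, 0.0317)
p5 (array([0.6551, 0.1195]), 0.0312, 1801, 0.0317)
cupS (array([0.4982, 0.1598]), 0.0324, 1255, 0.0674)
above tray -0.001801050464889764
```

View pics/w2.png

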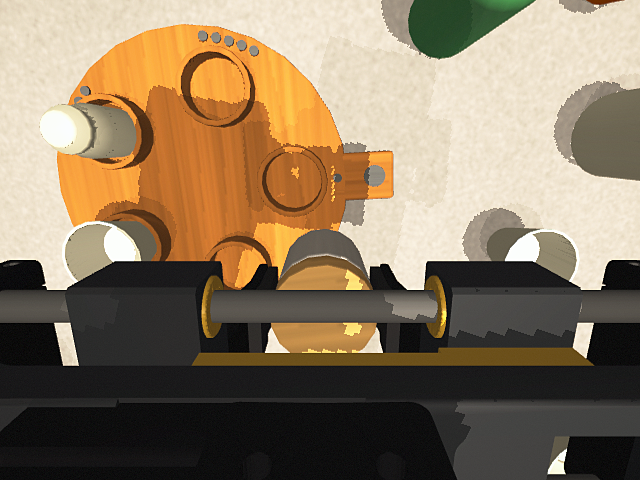

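The picture shows the tin hanging upright in the jaws, and pocket 1 (single stud by the tab) open at (293,180). I go above it.

>>> step_arm(
  increments=[
    [[0.014,0.018,0,0.003,0,0.005,1],[0.012,0.016,-0.02,0,0,0.005,1],[0.002,0.002,-0.025,0,0,0,1],[0.002,0.002,-0.025,0,0,0,1],[0,0,-0.01,0,0,0,1],[0,0,0,0,0,0,1]],
  ],
)

```text
t: 5.2
position: [0.6068, 0.0268, 0.1159]
eef_rot: [0.003, 0.987, 0.162, 0.001]
force: [-0.4, -0.1, -0.9]
opening: 0.0456
```

```bash
python3 - <<'E'
from h import *
to(.602,.0364,.070)
E
```

```text
t 5.2 go [-0.0048  0.0096 -0.0459] turn [0.0064 0.0029 0.0102] op 0.0456 F [-0.4 -0.1 -0.9]
```

>>> step_arm(
  increments=[
    [[-0.003,0.006,-0.004,0.005,0.002,0,1],[-0.002,0.004,-0.006,0,0,0,1],[0,0,-0.004,0,0,0,1],[0,0,0,0,0,0,1],[0,0,0,0,0,0,1]],
  ],
)

```text
t: 5.62
position: [0.6022, 0.0336, 0.1038]
eef_rot: [0.002, 0.987, 0.159, 0.001]
force: [0.1, 0.1, -1.8]
opening: 0.0455
```

```bash
python3 - <<'E'
from h import *
to(.602,.0364,.070)
E
```

```text
t 5.62 go [-0.0002  0.0028 -0.0338] turn [0.0025 0.0031 0.0153] op 0.0455 F [ 0.1  0.1 -1.8]
```

>>> step_arm(
  increments=[
    [[0,0.003,-0.003,0.002,0.002,0,1],[0,0,-0.006,0,0,0,1],[0,0.0,-0.004,0,0,0,1],[0,0,-0.004,0,0,0,1],[0,0,0,0,0,0,1]],
  ],
)

```text
t: 6.03
position: [0.6035, 0.0368, 0.0873]
eef_rot: [0.001, 0.987, 0.159, 0.002]
force: [0.4, -0.4, -1.1]
opening: 0.0454
```

```bash
python3 - <<'E'
from h import *
to(.602,.0364,.070)
E
```

```text
t 6.03 go [-0.0015 -0.0004 -0.0173] turn [0.0006 0.0046 0.0154] op 0.0454 F [ 0.4 -0.4 -1.1]
```

>>> step_arm(
  increments=[
    [[-0.001,0,-0.005,0,0.004,0,1],[0,0,-0.005,0,0,0,1],[0,0,-0.004,0,0,0,1],[0,0,-0.002,0,0,0,1],[0,0,0,0,0,0,1]],
  ],
)

```text
t: 6.45
position: [0.6023, 0.037, 0.0699]
eef_rot: [0.0, 0.987, 0.159, -0.0]
force: [-3.2, -0.2, 8.7]
opening: 0.0458
```

```bash
python3 - <<'E'
from h import *
to(.602,.0364,.070)
E
```

```text
t 6.45 go [-0.0003 -0.0006  0.0001] turn [ 0.0007 -0.0003  0.0153] op 0.0458 F [-3.2 -0.2  8.7]
```

Force of 8.7 N at the expected height, so the tin is home. I release and rise.

>>> step_arm(
  increments=[
    [[0,0,0,0,0,0,-0.7],[0,0,0,0,0,0,-0.7],[0,0,0,0,0,0,-0.7],[0,0,0,0,0,0,-0.7],[0,0,0,0,0,0,-0.7],[0,0,0.01,0,0,0,-0.7],[0,0,0.02,0,0,0,-0.7],[0,0,0.03,0,0,0,-0.7],[0,0,0.035,0,0,0,-0.7],[0,0,0.035,0,0,0,-0.7],[-0.01,-0.01,0.02,0,0,0,-1]],
  ],
)

```text
t: 7.37
position: [0.5886, 0.0289, 0.2229]
eef_rot: [-0.001, 0.987, 0.161, -0.005]
force: [0.2, 0.1, 0.4]
opening: 0.0758
```

```bash
python3 - <<'E'
from h import *
to(.4535,-.1885,.21)
E
```

```text
t 7.37 go [-0.1351 -0.2174 -0.0129] turn [-0.0013 -0.0095  0.0117] op 0.0758 F [0.2 0.1 0.4]
```

>>> step_arm(
  increments=[
    [[-0.015,-0.025,0,0,0,0,-1],[-0.02,-0.032,0,0,0,0,-1],[-0.02,-0.032,0,0,-0.005,0,-1],[-0.02,-0.032,0,0,-0.005,0,-1],[-0.02,-0.032,0,0,0,0,-1],[-0.02,-0.032,0,0,0,0,-1],[-0.015,-0.02,0,0,0,0,-1],[-0.005,-0.005,0,0,0,0,-1],[0,0,0,0,0,0,-1]],
  ],
)

```text
t: 8.12
position: [0.4481, -0.1866, 0.2395]
eef_rot: [0.002, 0.987, 0.163, 0.011]
force: [0.6, 0.1, 0.3]
opening: 0.0871
```

```bash
python3 - <<'E'
from h import *
to(.4475,-.1887,.083)
im,d,p=save('top'); W=np.load('top.npz')['W']
print('short',fit(W,(.601,.0365),.065,.085,.05)); print('tall',fit(W,(.447,-.188),.085,.105,.05))
im,d,p=save('scene'); W=np.load('scene.npz')['W']
print('short',fit(W,(.601,.0365),.065,.085,.05))
E
```

```text
t 8.12 go [-0.0006 -0.0021 -0.1565] turn [0.0001 0.0221 0.008 ] op 0.0871 F [0.6 0.1 0.3]
short (array([0.6   , 0.0348]), 0.023, 387, 0.0751)
tall ('few', 0)
short (array([0.6015, 0.0362]), 0.0246, 331, 0.0769)
```

>>> step_arm(
  increments=[
    [[0,-0.001,-0.02,0,0.012,0.004,-1],[0,0,-0.03,0,0.01,0.004,-1],[0,0,-0.025,0,0,0,-1],[0,0,-0.01,0,0,0,-1],[0,0,0,0,0,0,-1]],
  ],
)

```text
t: 8.63
position: [0.4565, -0.1769, 0.1542]
eef_rot: [-0.0, 0.985, 0.175, 0.003]
force: [0.3, -1.0, -0.7]
opening: 0.0867
```

```bash
python3 - <<'E'
from h import *
to(.4475,-.1887,.083)
E
```

```text
t 8.63 go [-0.009  -0.0118 -0.0712] turn [-0.0014  0.0066 -0.0166] op 0.0867 F [ 0.3 -1.  -0.7]
```

>>> step_arm(
  increments=[
    [[-0.005,-0.007,0,0,0.006,-0.008,-1],[-0.004,-0.005,-0.012,0,0,-0.008,-1],[-0.001,-0.001,-0.018,0,0,0,-1],[-0.001,-0.001,-0.018,0,0,0,-1],[0,0,-0.012,0,0,0,-1],[0,0,-0.008,0,0,0,-1],[0,0,0,0,0,0,-1]],
  ],
)

```text
t: 9.22
position: [0.4488, -0.1928, 0.0882]
eef_rot: [0.002, 0.986, 0.167, 0.004]
force: [0.4, 0.2, -0.4]
opening: 0.0866
```

```bash
python3 - <<'E'
from h import *
to(.4475,-.1887,.083)
E
```

```text
t 9.22 go [-0.0013  0.0041 -0.0052] turn [0.0021 0.0087 0.    ] op 0.0866 F [ 0.4  0.2 -0.4]
```

>>> step_arm(
  increments=[
    [[-0.001,0.004,-0.003,0,0.008,0,-1],[0,0,-0.001,0,0,0,1],[0,0,-0.001,0,0,0,1],[0,0,0,0,0,0,1],[0,0,0,0,0,0,1],[0,0,0,0,0,0,1],[0,0,0,0,0,0,1],[0,0,0,0,0,0,1],[0,0,0,0,0,0,1],[0,0,0,0,0,0,1]],
  ],
  force=20,
)

```text
t: 10.05
position: [0.4499, -0.1896, 0.0866]
eef_rot: [0.003, 0.986, 0.166, 0.002]
force: [-0.5, -0.4, -1.4]
opening: 0.0455
```

```bash
python3 - <<'E'
from h import *
to(.4475,-.1887,.083)
E
```

```text
t 10.05 go [-0.0024  0.0009 -0.0036] turn [0.0046 0.0051 0.0008] op 0.0455 F [-0.5 -0.4 -1.4]
```

>>> step_arm(
  increments=[
    [[0,0,0.012,0,0,0,1],[0,0,0.03,0,0,0,1],[0,0,0.035,0,0,0,1],[0,0.01,0.025,0,0,0,1],[0.005,0.025,0,0,0,0,1],[0.008,0.034,0,0,0,0,1],[0.008,0.034,0,0,0,0,1],[0.008,0.034,0,0,0,0,1],[0.008,0.034,0,0,0,0,1],[0.008,0.034,0,0,0,0,1],[0.004,0.02,0,0,0,0,1],[0,0.01,0,0,0,0,1],[0,0,0,0,0,0,1]],
  ],
)

```text
t: 11.13
position: [0.4955, 0.0557, 0.1931]
eef_rot: [0.002, 0.987, 0.163, 0.002]
force: [0.3, -0.1, -0.1]
opening: 0.0457
```

```bash
python3 - <<'E'
from h import *
to(.505,.0615,.0966)
E
```

```text
t 11.13 go [ 0.0095  0.0058 -0.0965] turn [0.0024 0.0043 0.0072] op 0.0457 F [ 0.3 -0.1 -0.1]
```

>>> step_arm(
  increments=[
    [[0.006,0.004,-0.01,0.002,0.004,0.003,1],[0.003,0.002,-0.018,0,0,0.003,1],[0,0,-0.018,0,0,0,1],[0,0,-0.01,0,0,0,1],[0,0,0,0,0,0,1],[0,0,0,0,0,0,1]],
  ],
)

```text
t: 11.63
position: [0.5048, 0.0581, 0.1353]
eef_rot: [0.001, 0.986, 0.166, -0.0]
force: [-0.2, -0.5, -1.7]
opening: 0.0453
```

```bash
python3 - <<'E'
from h import *
to(.505,.0615,.0966)
im,d,p=save('scene'); cv2.imwrite('pics/s3.png',cv2.resize(im[190:350,250:450],None,fx=4,fy=3.75,interpolation=2)); to(.505,.0615,.0966)
E
```

```text
t 11.63 go [ 0.0002  0.0034 -0.0387] turn [0.0024 0.0004 0.0023] op 0.0453 F [-0.2 -0.5 -1.7]
t 11.68 go [ 0.0002  0.0035 -0.0388] turn [0.0025 0.0005 0.0026] op 0.0452 F [-1.  -0.5 -1.7]
```

View pics/s3.png

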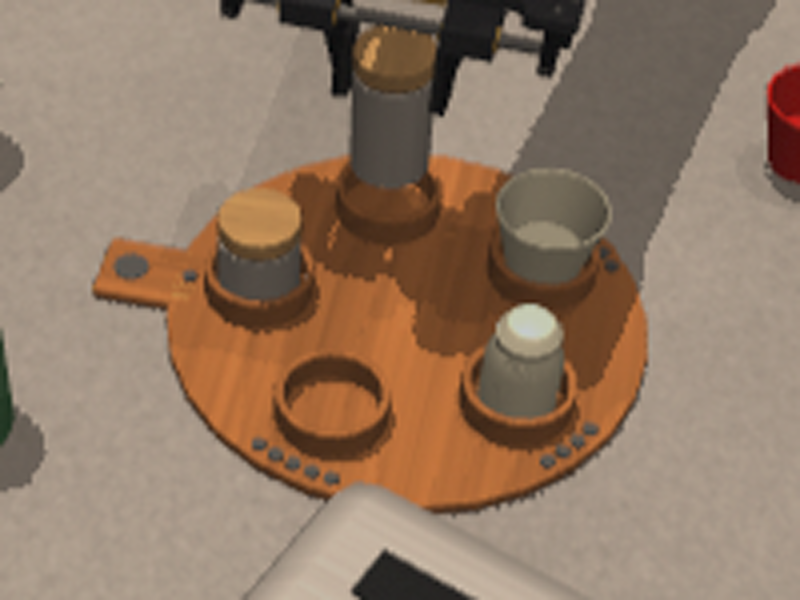

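The picture shows the short tin seated in pocket 1 at (262,250) and the tall tin upright above pocket 2 at (390,130). I fit its axis from the depth of its visible side.

```bash
python3 - <<'E'
from h import *
from scipy.optimize import least_squares
W=np.load('scene.npz')['W']; v0,v1,u0,u1=190+110//4,190+180//4,250+355//4,250+425//4
q=W[v0:v1,u0:u1].reshape(-1,3); q=q[(q[:,2]>.055)&(q[:,2]<.11)]
f=lambda x:np.hypot(q[:,0]-x[0],q[:,1]-x[1])-.023
s=least_squares(f,(.505,.06),loss='soft_l1',f_scale=.001); print('tin axis',s.x.round(4),'resid',np.abs(s.fun).mean().round(4),len(q))
print('p2 scene',fit(W,(.504,.061),.028,.036,.036))
print('short check',fit(W,(.601,.0365),.07,.083,.05))
q=W.reshape(-1,3); q=q[(np.hypot(q[:,0]-.601,q[:,1]-.0365)<.045)&(q[:,2]>.04)&(q[:,2]<.06)]
s=least_squares(f,(.601,.0365),loss='soft_l1',f_scale=.001); print('short side fit',s.x.round(4),len(q))
E
```

```text
tin axis [0.5008 0.0578] resid 0.0009 258
p2 scene (array([0.5044, 0.0628]), 0.0315, 118, 0.0322)
short check (array([0.6007, 0.0374]), 0.0244, 299, 0.0771)
short side fit [0.5993 0.0357] 123
```

>>> step_arm(
  increments=[
    [[0.002,0.003,-0.005,0.002,0,0,1],[0,0,-0.006,0,0,0,1],[0,0,-0.004,0,0,0,1],[0,0,-0.002,0,0,0,1],[0,0,0,0,0,0,1]],
  ],
)

```text
t: 12.1
position: [0.5085, 0.0604, 0.1195]
eef_rot: [0.001, 0.986, 0.165, 0.002]
force: [-0.3, -1.0, -0.8]
opening: 0.0457
```

```bash
python3 - <<'E'
from h import *
to(.5065,.0618,.0966)
E
```

```text
t 12.1 go [-0.002   0.0014 -0.0229] turn [0.0007 0.0047 0.0042] op 0.0457 F [-0.3 -1.  -0.8]
```

>>> step_arm(
  increments=[
    [[-0.002,0.001,-0.003,0,0.004,0,1],[0,0,-0.004,0,0,0,1],[0,0,-0.004,0,0,0,1],[0,0,0,0,0,0,1]],
  ],
)

```text
t: 12.43
position: [0.5065, 0.0617, 0.1078]
eef_rot: [0.0, 0.986, 0.165, 0.0]
force: [0.5, 0.2, -1.7]
opening: 0.0453
```

```bash
python3 - <<'E'
from h import *
to(.5065,.0618,.0966)
E
```

```text
t 12.43 go [ 0.      0.0001 -0.0112] turn [0.0008 0.0009 0.0039] op 0.0453 F [ 0.5  0.2 -1.7]
```

Inside the collar (base at 21 mm) with no contact force. I lower it the rest of the way.

>>> step_arm(
  increments=[
    [[0,0,-0.004,0,0,0,1],[0,0,-0.004,0,0,0,1],[0,0,-0.003,0,0,0,1],[0,0,-0.001,0,0,0,1],[0,0,0,0,0,0,1]],
  ],
)

```text
t: 12.85
position: [0.5076, 0.0632, 0.0963]
eef_rot: [0.0, 0.986, 0.165, 0.002]
force: [-0.1, 0.8, -1.0]
opening: 0.0454
```

```bash
python3 - <<'E'
from h import *
to(.5065,.0618,.0966)
E
```

```text
t 12.85 go [-0.0011 -0.0014  0.0003] turn [-0.0004  0.0034  0.0031] op 0.0454 F [-0.1  0.8 -1. ]
```

No contact yet, so I lower a little further.

>>> step_arm(
  increments=[
    [[-0.001,-0.001,-0.002,0,0,0,1],[0,0,-0.001,0,0,0,1],[0,0,0,0,0,0,1]],
  ],
)

```text
t: 13.1
position: [0.5087, 0.0641, 0.0962]
eef_rot: [-0.0, 0.986, 0.166, 0.004]
force: [-0.0, 0.6, -1.7]
opening: 0.0457
```

>>> step_arm(
  increments=[
    [[-0.002,-0.002,-0.002,0,0.003,0,1],[0,0,-0.002,0,0,0,1],[0,0,-0.001,0,0,0,1],[0,0,0,0,0,0,1]],
  ],
)

```text
t: 13.43
position: [0.5098, 0.0645, 0.0958]
eef_rot: [-0.001, 0.986, 0.166, 0.007]
force: [-1.6, -0.8, -1.7]
opening: 0.0451
```

```bash
python3 - <<'E'
from h import *
s=sensors.state(); print(s['joint_positions'].round(3),s['qvel'].round(3),s['joint_torque'].round(1),s['wrist_torque'].round(2)); to(.5065,.0618,.0966)
im,d,p=save('scene'); cv2.imwrite('pics/s4.png',cv2.resize(im[190:350,250:450],None,fx=4,fy=3.75,interpolation=2)); to(.5065,.0618,.0966)
E
```

```text
[ 0.287  0.236 -0.553  1.953  0.148  0.978 -1.57 ] [-0.001 -0.004  0.001  0.    -0.     0.007  0.001] [ -0.2 -49.3  -4.7 -36.8  -0.1  -0.8  -0. ] [-0.18  0.33  0.05]
t 13.43 go [-0.0033 -0.0027  0.0008] turn [-0.0038  0.0126  0.0007] op 0.0451 F [-1.6 -0.8 -1.7]
t 13.48 go [-0.0032 -0.0026  0.001 ] turn [-0.0037  0.0123  0.0008] op 0.0456 F [-2.8 -0.9  3. ]
```

View pics/s4.png

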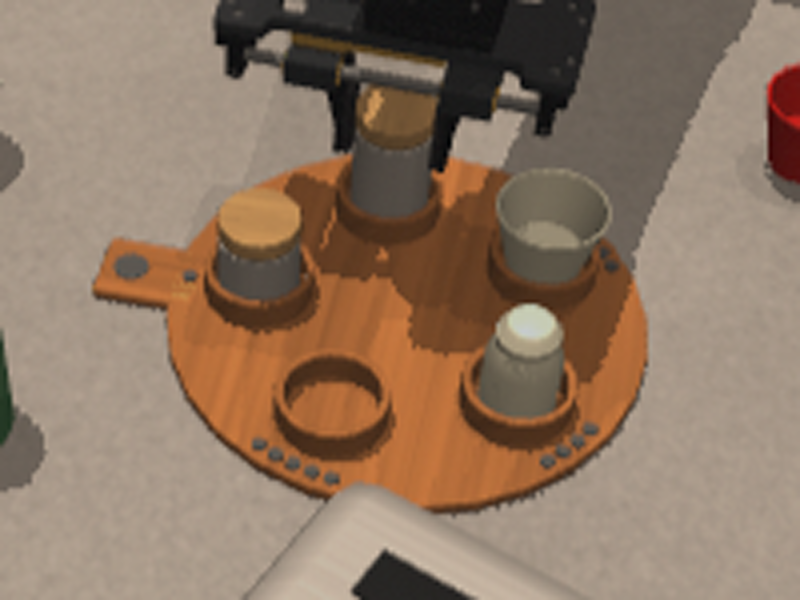

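The tin is in its collar at (390,180), at the home height within 1 mm, and upward force now shows. So it is on the floor, with the tool tilted 0.7° from pressing. I take out the tilt and sideways push, then release.

>>> step_arm(
  increments=[
    [[-0.002,-0.002,0,-0.004,0.012,0,1],[-0.001,-0.001,0,0,0,0,1],[0,0,0,0,0,0,1]],
  ],
)

```text
t: 13.73
position: [0.5071, 0.0615, 0.0954]
eef_rot: [-0.0, 0.986, 0.166, 0.0]
force: [0.0, 1.0, 2.6]
opening: 0.0456
```

```bash
python3 - <<'E'
from h import *
to(.5065,.0618,.0966)
E
```

```text
t 13.73 go [-0.0006  0.0003  0.0012] turn [-0.0004  0.0007  0.0007] op 0.0456 F [0.  1.  2.6]
```

>>> step_arm(
  increments=[
    [[0,0,-0.001,0,0,0,1],[0,0,0,0,0,0,-0.6],[0,0,0,0,0,0,-0.6],[0,0,0,0,0,0,-0.6],[0,0,0,0,0,0,-0.6],[0,0,0,0,0,0,-0.6],[0,0,0.01,0,0,0,-0.6],[0,0,0.02,0,0,0,-0.6],[0,0,0.03,0,0,0,-0.6],[0,0,0.035,0,0,0,-0.6],[0,0,0.03,0,0,0,-0.6],[0,0,0,0,0,0,-0.6]],
  ],
)

```text
t: 14.73
position: [0.5036, 0.0609, 0.2252]
eef_rot: [-0.001, 0.986, 0.167, -0.003]
force: [1.3, 0.2, -0.6]
opening: 0.0697
```

```bash
python3 - <<'E'
from h import *
to(.6048,-.1855,.2)
E
```

```text
t 14.73 go [ 0.1012 -0.2464 -0.0252] turn [-0.0009 -0.0064  0.0001] op 0.0697 F [ 1.3  0.2 -0.6]
```

>>> step_arm(
  increments=[
    [[0.005,-0.025,0,0,0,0,-1],[0.01,-0.034,0,0,0,0,-1],[0.01,-0.034,0,0,0,0,-1],[0.012,-0.034,0,0,0,0,-1],[0.012,-0.034,0,0,0,0,-1],[0.012,-0.034,0,0,0,0,-1],[0.01,-0.02,0,0,0,0,-1],[0.005,-0.01,0,0,0,0,-1],[0,0,0,0,0,0,-1]],
  ],
)

```text
t: 15.48
position: [0.5814, -0.1721, 0.2343]
eef_rot: [0.001, 0.985, 0.17, 0.002]
force: [-1.1, -0.4, 0.6]
opening: 0.0871
```

```bash
python3 - <<'E'
from h import *
to(.6048,-.1855,.2)
W0=save('wrist')[2]; W=np.load('wrist.npz')['W']; print('cup wrist',fit(W,(.605,-.1855),.055,.068,.05))
for n in('top','scene'):
    im,d,p=save(n); W=np.load(n+'.npz')['W']; print(n,'tall',fit(W,(.504,.0615),.09,.115,.05),'short',fit(W,(.601,.0365),.067,.085,.05),'cupS',fit(W,(.497,.1608),.06,.08,.05))
    Q=W.reshape(-1,3)
    for m,c in(('tall',(.504,.0615)),('short',(.601,.0365))):
        k=Q[np.hypot(*(Q[:,:2]-c).T)<.015]; k=k[k[:,2]>.06]; A=np.linalg.lstsq(np.c_[k[:,:2]-c,np.ones(len(k))],k[:,2],rcond=None)[0]; print(m,'slope',A.round(3))
E
```

```text
t 15.48 go [ 0.0234 -0.0134 -0.0343] turn [ 0.0012  0.0047 -0.0073] op 0.0871 F [-1.1 -0.4  0.6]
cup wrist (array([ 0.6055, -0.1857]), 0.0319, 851, 0.0597)
top tall (array([0.5038, 0.0596]), 0.0233, 430, 0.1039) short (array([0.5999, 0.0354]), 0.0234, 384, 0.0747) cupS (array([0.4978, 0.16  ]), 0.032, 190, 0.067)
tall slope [-0.024  0.022  0.104]
short slope [-0.032  0.026  0.075]
scene tall (array([0.5041, 0.0618]), 0.0246, 325, 0.1057) short (array([0.6   , 0.0363]), 0.0248, 320, 0.0768) cupS (array([0.4968, 0.1631]), 0.034, 250, 0.0682)
tall slope [-0.011 -0.017  0.107]
short slope [ 0.002 -0.005  0.077]
```

Both tins are home: lids read 104–106 mm and 75–77 mm, centred on their pockets. Now the loose cup.

>>> step_arm(
  increments=[
    [[0.012,-0.007,-0.01,0,0.004,-0.007,-1],[0.011,-0.006,-0.025,0,0,0,-1],[0,0,-0.03,0,0,0,-1],[0,0,-0.03,0,0,0,-1],[0,0,-0.02,0,0,0,-1],[0,0,-0.01,0,0,0,-1],[0,0,0,0,0,0,-1]],
  ],
)

```text
t: 16.22
position: [0.6053, -0.1629, 0.1107]
eef_rot: [-0.001, 0.984, 0.179, 0.004]
force: [-0.7, -0.9, -0.2]
opening: 0.0871
```

```bash
python3 - <<'E'
from h import *
to(.6053,-.1857,.0655)
E
```

```text
t 16.22 go [-0.     -0.0228 -0.0452] turn [-0.0031  0.0084 -0.0251] op 0.0871 F [-0.7 -0.9 -0.2]
```

>>> step_arm(
  increments=[
    [[0,-0.012,0,-0.003,0.008,-0.012,-1],[0,-0.01,0,0,0,-0.012,-1],[0,0,-0.01,0,0,0,-1],[0,0,-0.012,0,0,0,-1],[0,0,-0.01,0,0,0,-1],[0,0,0,0,0,0,-1]],
  ],
)

```text
t: 16.72
position: [0.6081, -0.1861, 0.0823]
eef_rot: [0.002, 0.986, 0.167, 0.003]
force: [-0.4, -0.6, -0.5]
opening: 0.0868
```

```bash
python3 - <<'E'
from h import *
to(.6053,-.1857,.0655)
E
```

```text
t 16.72 go [-0.0028  0.0004 -0.0168] turn [ 0.0024  0.0074 -0.0003] op 0.0868 F [-0.4 -0.6 -0.5]
```

>>> step_arm(
  increments=[
    [[-0.002,0,-0.006,0.002,0.007,0,-1],[-0.001,0,-0.007,0,0,0,-1],[0,0,-0.003,0,0,0,-1],[0,0,0,0,0,0,-1]],
  ],
)

```text
t: 17.05
position: [0.6043, -0.1856, 0.0639]
eef_rot: [-0.0, 0.986, 0.167, -0.001]
force: [-0.4, 0.3, -0.2]
opening: 0.0871
```

```bash
python3 - <<'E'
from h import *
to(.6053,-.1857,.0655)
E
```

```text
t 17.05 go [ 0.001  -0.0001  0.0016] turn [-0.0005 -0.0014 -0.0007] op 0.0871 F [-0.4  0.3 -0.2]
```

>>> step_arm(
  increments=[
    [[0.001,0,0.001,0,0,0,-1],[0,0,0,0,0,0,1],[0,0,0,0,0,0,1],[0,0,0,0,0,0,1],[0,0,0,0,0,0,1],[0,0,0,0,0,0,1],[0,0,0,0,0,0,1]],
  ],
  force=20,
)

```text
t: 17.63
position: [0.6061, -0.1851, 0.0659]
eef_rot: [-0.0, 0.986, 0.167, -0.0]
force: [0.1, -0.0, -2.1]
opening: 0.062
```

```bash
python3 - <<'E'
from h import *
to(.6053,-.1857,.0655)
E
```

```text
t 17.63 go [-0.0008 -0.0006 -0.0004] turn [-0.0005 -0.0001 -0.0013] op 0.062 F [ 0.1 -0.  -2.1]
```

Gripped on the rim. I lift high enough to clear the placed tins and carry it towards pocket 3.

>>> step_arm(
  increments=[
    [[0,0,0.01,0,0,0,1],[0,0,0.02,0,0,0,1],[0,0,0.03,0,0,0,1],[0,0,0.035,0,0,0,1],[0,0,0.035,0,0,0,1],[0,0,0.025,0,0,0,1],[0,0,0,0,0,0,1]],
  ],
)

```text
t: 18.22
position: [0.6018, -0.1839, 0.2283]
eef_rot: [-0.002, 0.986, 0.168, -0.003]
force: [1.4, -0.7, -0.8]
opening: 0.0614
```

```bash
python3 - <<'E'
from h import *
to(.4976,.1603,.215)
E
```

```text
t 18.22 go [-0.1042  0.3442 -0.0133] turn [-0.0028 -0.0066 -0.0021] op 0.0614 F [ 1.4 -0.7 -0.8]
```

>>> step_arm(
  increments=[
    [[-0.008,0.02,0,0,0,0,1],[-0.013,0.034,0,0,0,0,1],[-0.013,0.034,0,0,0,0,1],[-0.013,0.034,0,0,0,0,1],[-0.013,0.034,0,0,0,0,1],[-0.013,0.034,0,0,0,0,1],[-0.013,0.034,0,0,0,0,1],[-0.013,0.034,0,0,0,0,1],[-0.013,0.034,0,0,0,0,1],[-0.01,0.02,0,0,0,0,1],[-0.005,0.01,0,0,0,0,1],[0,0,0,0,0,0,1]],
  ],
)

```text
t: 19.22
position: [0.4635, 0.1473, 0.2327]
eef_rot: [0.002, 0.986, 0.166, -0.0]
force: [-0.4, -0.2, -1.7]
opening: 0.0623
```

```bash
python3 - <<'E'
from h import *
to(.4976,.1603,.215)
im,d,p=save('wrist'); W=np.load('wrist.npz')['W']; cv2.imwrite('pics/w5.png',im); print('cupS',fit(W,(.4976,.1603),.064,.075,.037)); 
T=sensors.state()['position']; print('held',T,fit(W,T[:2]-[.0,0],T[2]-.02,T[2]+.01,.045))
E
```

```text
t 19.22 go [ 0.0341  0.013  -0.0177] turn [0.0037 0.0001 0.0023] op 0.0623 F [-0.4 -0.2 -1.7]
cupS (array([0.4984, 0.1598]), 0.0318, 1032, 0.0696)
held [0.46412543 0.14601539 0.23270527] (array([0.4742, 0.1498]), 0.0417, 5332, 0.2243)
```

View pics/w5.png

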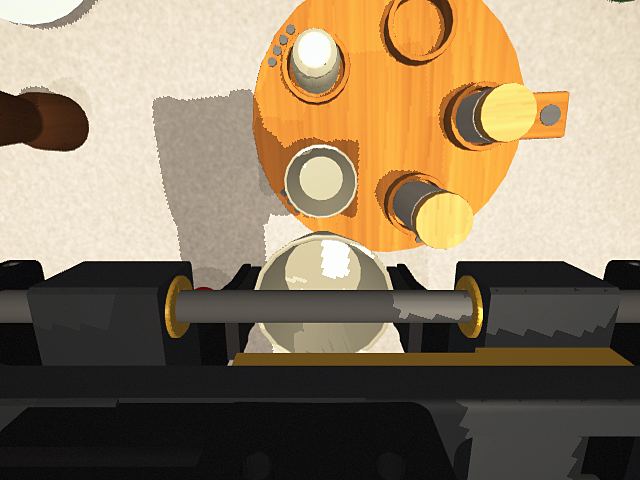

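The wrist view shows the twin in pocket 3 at (320,181), both tins in place, and the held cup upright in the jaws at (325,290). I fit the held rim's visible arc to find the cup's offset from the TCP.

```bash
python3 - <<'E'
from h import *
from scipy.optimize import least_squares
W=np.load('wrist.npz')['W']; q=W[225:288,262:392].reshape(-1,3); q=q[(q[:,2]>.19)&(q[:,2]<.26)]
zt=np.percentile(q[:,2],99); print('rim z',zt.round(4),len(q))
for dz in(.002,.003,.004):
    k=q[q[:,2]>zt-dz]; f=lambda x:np.hypot(k[:,0]-x[0],k[:,1]-x[1])-.0308
    s=least_squares(f,(.464,.147),loss='soft_l1',f_scale=.001); print(dz,s.x.round(4),np.abs(s.fun).mean().round(4),len(k),k[:,:2].min(0).round(3),k[:,:2].max(0).round(3))
# rim level: plane slope over rim points
A=np.linalg.lstsq(np.c_[k[:,:2]-s.x,np.ones(len(k))],k[:,2],rcond=None)[0]; print(A.round(4))
E
```

```text
rim z 0.2285 3198
0.002 [0.463  0.1456] 0.0006 814 [0.464 0.12 ] [0.495 0.176]
0.003 [0.463  0.1457] 0.0007 926 [0.463 0.12 ] [0.495 0.176]
0.004 [0.4629 0.1457] 0.0007 961 [0.461 0.12 ] [0.495 0.176]
[0.0206 0.0145 0.2267]
```

>>> step_arm(
  increments=[
    [[0.018,0.007,0,0.003,0,0.002,1],[0.015,0.006,-0.01,0,0,0,1],[0.002,0.001,-0.02,0,0,0,1],[0,0,-0.02,0,0,0,1],[0,0,-0.015,0,0,0,1],[0,0,-0.01,0,0,0,1],[0,0,0,0,0,0,1]],
  ],
)

```text
t: 19.85
position: [0.5078, 0.1456, 0.1543]
eef_rot: [0.003, 0.988, 0.158, 0.001]
force: [-0.8, -1.0, -2.3]
opening: 0.0616
```

```bash
python3 - <<'E'
from h import *
to(.499,.161,.098)
E
```

```text
t 19.85 go [-0.0088  0.0154 -0.0563] turn [0.0059 0.0029 0.0188] op 0.0616 F [-0.8 -1.  -2.3]
```

>>> step_arm(
  increments=[
    [[-0.005,0.008,0,0.005,0.003,0.009,1],[-0.004,0.007,0,0,0,0.009,1],[0,0,0,0,0,0,1],[0,0,-0.003,0,0,0,1],[0,0,0,0,0,0,1]],
  ],
)

```text
t: 20.27
position: [0.4999, 0.16, 0.1535]
eef_rot: [0.0, 0.986, 0.166, 0.001]
force: [-0.1, -0.5, -1.3]
opening: 0.062
```

```bash
python3 - <<'E'
from h import *
to(.499,.161,.098)
E
```

```text
t 20.27 go [-0.0009  0.001  -0.0555] turn [0.0006 0.002  0.0023] op 0.062 F [-0.1 -0.5 -1.3]
```

>>> step_arm(
  increments=[
    [[-0.001,0.001,-0.006,0,0.002,0,1],[0,0.001,-0.006,0,0,0,1],[0,0.001,-0.006,0,0,0,1],[0,0,-0.004,0,0,0,1],[0,0,0,0,0,0,1]],
  ],
)

```text
t: 20.68
position: [0.4993, 0.1636, 0.1303]
eef_rot: [0.001, 0.986, 0.166, 0.001]
force: [-0.5, 0.4, -1.9]
opening: 0.0619
```

```bash
python3 - <<'E'
from h import *
to(.499,.161,.098)
E
```

```text
t 20.68 go [-0.0003 -0.0026 -0.0323] turn [0.0007 0.0023 0.0018] op 0.0619 F [-0.5  0.4 -1.9]
```

>>> step_arm(
  increments=[
    [[0,-0.002,-0.003,0,0.002,0,1],[0,0,-0.005,0,0,0,1],[0,0,-0.005,0,0,0,1],[0,0,-0.003,0,0,0,1],[0,0,0,0,0,0,1]],
  ],
)

```text
t: 21.1
position: [0.4991, 0.161, 0.112]
eef_rot: [0.0, 0.986, 0.166, -0.001]
force: [0.1, -0.4, -1.3]
opening: 0.0621
```

```bash
python3 - <<'E'
from h import *
to(.499,.161,.098)
E
```

```text
t 21.1 go [-0.0001  0.     -0.014 ] turn [ 0.0008 -0.001   0.0023] op 0.0621 F [ 0.1 -0.4 -1.3]
```

>>> step_arm(
  increments=[
    [[0,0,-0.003,0,0,0,1],[0,0,-0.004,0,0,0,1],[0,0,-0.003,0,0,0,1],[0,0,0,0,0,0,1]],
  ],
)

```text
t: 21.43
position: [0.4993, 0.161, 0.101]
eef_rot: [0.0, 0.986, 0.166, -0.0]
force: [-0.4, -0.5, -1.1]
opening: 0.0617
```

```bash
python3 - <<'E'
from h import *
to(.499,.161,.098)
E
```

```text
t 21.43 go [-0.0003  0.     -0.003 ] turn [ 0.0007 -0.0008  0.0023] op 0.0617 F [-0.4 -0.5 -1.1]
```

>>> step_arm(
  increments=[
    [[0,0,-0.002,0,0,0,1],[0,0,-0.002,0,0,0,1],[0,0,0,0,0,0,1]],
  ],
)

```text
t: 21.68
position: [0.5002, 0.1615, 0.0978]
eef_rot: [0.0, 0.986, 0.166, 0.001]
force: [-0.6, -0.1, 0.2]
opening: 0.0616
```

```bash
python3 - <<'E'
from h import *
to(.499,.161,.098)
E
```

```text
t 21.68 go [-0.0012 -0.0005  0.0002] turn [0.0002 0.0014 0.0022] op 0.0616 F [-0.6 -0.1  0.2]
```

>>> step_arm(
  increments=[
    [[-0.001,0,-0.002,0,0,0,1],[0,0,-0.001,0,0,0,1],[0,0,0,0,0,0,1]],
  ],
)

```text
t: 21.93
position: [0.502, 0.1623, 0.0983]
eef_rot: [0.001, 0.986, 0.166, 0.004]
force: [-0.4, 0.4, -1.8]
opening: 0.0619
```

```bash
python3 - <<'E'
from h import *
to(.499,.161,.098)
im,d,p=save('scene'); W=np.load('scene.npz')['W']; cv2.imwrite('pics/s6.png',cv2.resize(im[190:350,270:470],None,fx=4,fy=3.75,interpolation=2)); to(.499,.161,.098)
E
```

```text
t 21.93 go [-0.003  -0.0013 -0.0003] turn [-0.0002  0.0078  0.0024] op 0.0619 F [-0.4  0.4 -1.8]
t 21.98 go [-0.0029 -0.0013 -0.0002] turn [-0.0003  0.0077  0.0023] op 0.062 F [-1.5 -0.6 -1.5]
```

View pics/s6.png

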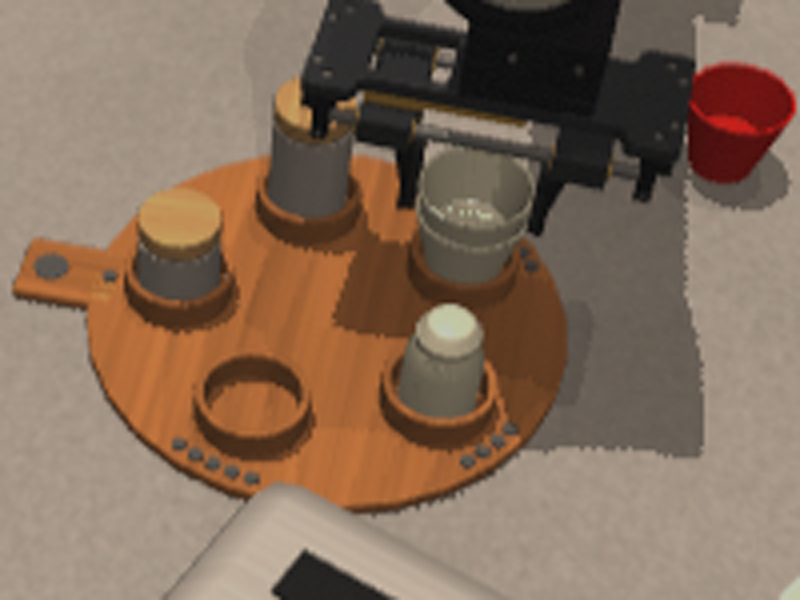

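The cup is nested in its twin at (475,210), with the rims about 22 mm apart. The height is home, and the same small drift as the tall tin means it is resting. I level up, relieve the push and release.

>>> step_arm(
  increments=[
    [[-0.003,-0.001,0,0,0.008,0.002,1],[0,0,-0.001,0,0,0,1],[0,0,0,0,0,0,1]],
  ],
)

```text
t: 22.23
position: [0.4988, 0.1614, 0.0977]
eef_rot: [-0.0, 0.986, 0.167, -0.0]
force: [-0.9, -0.5, 2.9]
opening: 0.0614
```

```bash
python3 - <<'E'
from h import *
to(.499,.161,.098)
im,d,p=save('scene'); W=np.load('scene.npz')['W']; 
Q=W.reshape(-1,3); q=Q[(np.hypot(Q[:,0]-.497,Q[:,1]-.161)<.036)]
v0,v1,u0,u1=190+150//4,190+240//4,270+425//4,270+530//4
r=W[v0:v1,u0:u1,2]; print(np.round(np.nanmax(r,axis=1),3))
E
```

```text
t 22.23 go [ 0.0002 -0.0004  0.0003] turn [-0.0003 -0.0004 -0.    ] op 0.0614 F [-0.9 -0.5  2.9]
[0.163 0.162 0.162 0.16  0.156 0.097 0.097 0.095 0.092 0.09  0.089 0.089
 0.088 0.086 0.092 0.094 0.095 0.096 0.096 0.096 0.095 0.095 0.095]
```

Contact of 2.9 N upward (about 5 N over the hanging reading), tool level, height 97.7 mm against 97.9 expected. Releasing.

>>> step_arm(
  increments=[
    [[0,0,0,0,0,0,-0.8],[0,0,0,0,0,0,-0.8],[0,0,0,0,0,0,-0.8],[0,0,0,0,0,0,-0.8],[0,0,0.01,0,0,0,-0.8],[0,0,0.02,0,0,0,-0.8],[0,0,0.03,0,0,0,-0.8],[0,0,0.035,0,0,0,-0.8],[0,0,0.03,0,0,0,-0.8],[-0.01,-0.03,0,0,0,0,-0.8],[-0.01,-0.035,0,0,0,0,-0.8],[0,-0.035,0,0,0,0,-0.8],[0,-0.035,0,0,0,0,-0.8],[0,-0.035,0,0,0,0,-0.8],[0,-0.035,0,0,0,0,-0.8],[0,-0.02,0,0,0,0,-0.8],[0,0,0,0,0,0,-0.8]],
  ],
)

```text
t: 23.7
position: [0.473, -0.0694, 0.2376]
eef_rot: [-0.001, 0.985, 0.172, 0.003]
force: [0.3, -0.9, -0.3]
opening: 0.0782
```

```bash
python3 - <<'E'
from h import *
cmd()
for n in('top','scene'):
    im,d,p=save(n); W=np.load(n+'.npz')['W']
    print(n,'tall',fit(W,(.504,.0615),.09,.115,.05),'short',fit(W,(.601,.0365),.067,.085,.05),'nested rim',fit(W,(.497,.1608),.088,.1,.045),'twin rim',fit(W,(.497,.1608),.066,.074,.045))
    for m,c,a in(('mug',(.734,-.2325),.08),('bowl',(.409,-.376),.04),('oil',(.769,-.043),.18),('shaker',(.5905,.198),.08)): print(m,fit(W,c,a,a+.015,.06),end=' ')
    print()
    if n=='scene': cv2.imwrite('pics/s7.png',cv2.resize(im[190:350,250:450],None,fx=4,fy=3.75,interpolation=2))
E
```

```text
t 23.7 pos [ 0.473  -0.0694  0.2376] op 0.0782 F [ 0.3 -0.9 -0.3]
top tall (array([0.5038, 0.0591]), 0.0233, 423, 0.1037) short (array([0.6  , 0.035]), 0.0232, 383, 0.075) nested rim (array([0.4956, 0.1608]), 0.0322, 133, 0.0911) twin rim (array([0.4962, 0.157 ]), 0.0289, 98, 0.07)
mug (array([ 0.7329, -0.2314]), 0.0392, 237, 0.0839) bowl (array([ 0.4078, -0.3645]), 0.0545, 309, 0.0435) oil (array([ 0.7678, -0.0438]), 0.0142, 172, 0.189) shaker (array([0.5895, 0.1962]), 0.017, 159, 0.0849) 
scene tall (array([0.5045, 0.0614]), 0.0244, 329, 0.1055) short (array([0.5999, 0.0364]), 0.0249, 320, 0.077) nested rim (array([0.4963, 0.1625]), 0.0332, 155, 0.092) twin rim (array([0.4987, 0.1614]), 0.0317, 172, 0.0702)
mug (array([ 0.7312, -0.2305]), 0.0403, 248, 0.0849) bowl (array([ 0.409 , -0.3672]), 0.0551, 180, 0.0445) oil (array([ 0.7695, -0.0427]), 0.0149, 182, 0.1906) shaker (array([0.5915, 0.1988]), 0.0166, 162, 0.0862)
```

View pics/s7.png

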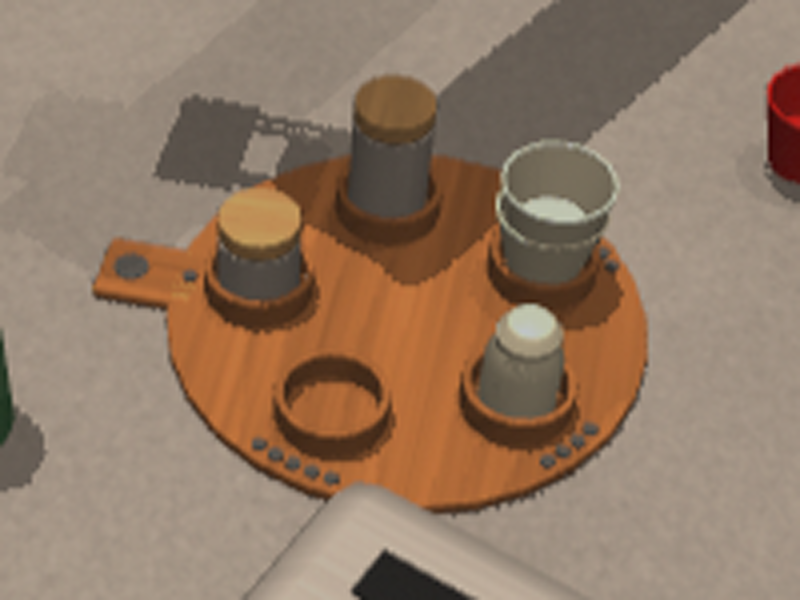

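The final view shows short tin (260,245), tall tin (395,150) and nested cup (557,195) all upright in pockets 1–3. I check the rim's level once, then hand in.

```bash
python3 - <<'E'
from h import *
for n in('top','scene'):
    Q=np.load(n+'.npz')['W'].reshape(-1,3); c=(.496,.1615); k=Q[(np.hypot(*(Q[:,:2]-c).T)<.036)&(Q[:,2]>.086)]
    A=np.linalg.lstsq(np.c_[k[:,:2]-c,np.ones(len(k))],k[:,2],rcond=None)[0]; print(n,A.round(3),k[:,2].min().round(4),k[:,2].max().round(4))
print(workorder.hand_in())
E
```

```text
top [ 0.002 -0.005  0.091] 0.086 0.0966
scene [ 0.02  -0.003  0.091] 0.0861 0.0964
the job is handed in; nothing more can be done
None
```

The job is done and handed in at about 24 s: short tin in pocket 1, tall tin in pocket 2, then the loose white cup nested in its twin in pocket 3. I lowered each one until the arm felt contact before releasing it.

- **Heights:** the last check puts the lids at about 76 mm and 105 mm and the nested rim at 91–92 mm, against 76, 105 and 92 mm expected. All three sit centred on their pockets to about 2 mm.
- **Level and surroundings:** the nested rim is level to about 1° at worst. The mug, oil bottle and shaker measured where they started to about 3 mm. The orange and red cups, mill, plate and spoon were not measured again.
- **Disagreements:**
  - The bowl's final fit came out about 10 mm from its first one. I put this down to the first search window cutting off its rim, and the arm never went near it.
  - The top and scene cameras differ by about 2 mm, within their calibration.
  - While pressing the tall tin and the cup home, the tool tilted up to 0.7° and drifted about 3 mm, so I levelled it before each release.

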